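Lock the pressure collar of a stone grinder at the repair table

ROBOT

A 6-joint arm with a two-finger parallel gripper is mounted at the origin on the work surface. World frame = base frame: x ahead of the robot, y to its left, z up, the work surface at z = 0. Lengths are in mm, angles in rad, forces in N, time in s.
With the tool pointing down it reaches from about 300 to 775 mm from the base axis. Payload 14.6 kg.
Tool frame: the origin (TCP) lies on the centre line of the jaws, within the pads' length; the fingertips stand ahead of it and the grasp point (between the pads) is the TCP (manip.tip_reach is the z of the fingertips in the tool frame, in mm); z points along the fingers, y is the direction in which the jaws open and shut (so a half turn about z gives the same grasp; the last joint's range is limited). The gripper opens to 94 mm and grips with 3 to 60 N. Pads are 16 mm wide; open, the fingers measure 119 mm over their backs; the gripper's body (75 mm by 177 mm) begins 78 mm behind the grasp point.
Start: joints at [-1.383, 0.3, 1.521, -0, 1.321, -0.067], TCP at [138.622, -532.234, 224.446] pointing down, gripper open.
Joint ranges: [-3.03, 3.03], [-0.79, 2.21], [0.23, 2.52], [-1.04, 4.18], [0, 3.07], [-2.55, 2.55]. Speed limits (rad/s): [2.22, 2.22, 2.57, 3.14, 3.14, 3.14].

INTERFACE

Orientations are given as [roll, pitch, yaw] about the fixed x, y, z axes, in that order (R = Rz(yaw) Ry(pitch) Rx(roll)).
In Python, from cell import manip, camera, search_frame, masks_of, tip_of gives the robot as it stands.
- The arm moves only by the tool send_rows, never from a script. Its argument "plan" is a list of rows, each an object with "travel": the shift along the tool's x, y, z in mm, a list of three; "delta_rot": the turn, a rotation vector about the tool's x, y, z in degrees, a list of three; "fingers": the gripper's target within -1 to 1 (shut at 1, half-way at 0, fully open at -1). In form: [{"travel": [dx, dy, dz], "delta_rot": [wx, wy, wz], "fingers": fingers}, ...]. A call has 1 to 20 rows; each row shifts and turns the commanded pose from where the row before left it, along the tool's axes as they then stand; what a row does not reach is not made up. A row lasts 1/8 s, in which the tool goes at most 62.5 mm and 10.7 degrees, less where a joint would pass 70% of its speed; a pose out of reach is approached as far as the arm can. A call is refused whole if a number of a shift passes 62.5 or a number of a turn 10.7, either way. A call with a gripper value outside its range is refused whole. The fingers move at their own pace and stop on an object; "grip_force" is the grip in N (left out, the last holds). Time passes only in rows, so rows that do not move let the fingers close. It gives the time, the measured TCP pose, the force and the opening at its end, in the units of the state.
- manip.read_state(): the state, without advancing time (a new reading comes with each control period).
- camera(name): name is "side" or "top"; returns a dict with "color" (400x640x3 uint8, red, green, blue), "z_map" (400x640 float32, mm along the optical axis (not along the pixel's ray), 0 where there is no reading), "fov_y" (degrees; the focal length in pixels is half the picture's height over the tangent of half this angle, whatever the lens; pixels are square), "cx", "cy" (the principal point, pixels), "world_from_camera" (4x4, takes a point from camera to world coordinates). Camera axes: x right, y up, looking along -z (the intrinsics and any distortion apply to the point x, -y, -z); pixel columns grow to the right and rows downward; lengths in mm; the calibration is good to about 2 mm. A picture is of the moment at which its call begins.
- manip.sign_off(): hands the job in, once; it reports no verdict.
Trained networks look in the newest picture that a camera, given by its name, has taken for a name from the list of things; names that differ only in an ending like _2 or _b are one class to them, and where a whole thing is asked for, a point or a joint stands for the part that bears it (a point fixed in the world has none). Each returns a list of dicts, best first, with "confidence" (0 to 1); they miss things now and then, are a little off and sometimes report something else, mostly with a low value. They report only what shows in the picture. A call takes as long as a camera call. They do not tell look-alikes from the thing itself.
- search_frame(name, camera): "at" ([x, y, z] in mm, in the coordinates of the camera as it stood for that picture, good to about 4 mm: the middle of the surface that is visible of it).
- masks_of(name, camera): "region" (400x640 bool, what is visible of it).
- tip_of(name, camera): "at" ([x, y, z] in mm, in the coordinates of the camera as it stood for that picture, good to about 4 mm: a listed point, or the origin of a listed thing).
The state is a dict: "clock": time; "joints": joint angles; "qd": joint speeds; "effort": joint torques, N m; "eef_pos": TCP position; "eef_rot": TCP orientation; "wrist_force": force on the tool from outside, world axes, zero at the start; "moment": the same for the moment, N m; "finger_gap": finger opening in mm.
Only numpy, scipy, OpenCV 4.12 (cv2) and the standard library are available. Lean on these libraries where they do the work, as an engineer would, in place of code of your own. Each camera call takes 0.05 s, during which the arm holds its last target. There are 200 camera calls.

TASK

The stone pressure of this grinder has just been set with the black collar on its centre post. Lift the clear lid off the drum by its knob and set it down gently, knob up, in the middle of the clean white round board; then run the brass jam nut down clockwise, finger-tight against the collar, so that the setting cannot creep. Do not turn the collar, and leave the tray, screwdriver and spanner where they lie.

Things in the scene. Friction and masses are not known exactly. Their poses are not given: they have to be found in the camera images.
- drum: Steel grinder drum standing on the table, too heavy to move. Origin: centre of its underside, z up. Outer diameter 206 mm; rim bead at z = 126 mm; the lid rests on the rim inside it, z = 122 mm. On its axis an upright threaded post, 20 mm diameter, top at z = 154.5 mm, carries a black pressure collar (47 mm diameter, flat top at z = 130 mm) and above it a brass jam nut. The rollers inside lie below z = 104 mm.
- lid: Loose clear plastic lid, a hollow shallow dome, 197 mm diameter, about 0.32 kg, resting on the drum's rim. Origin: centre of its rim plane (underside), z up. Flat top 44 mm above the origin. It covers the post and the nut, which reach 33 mm up into it (it is 40 mm deep): lift it straight up at least 45 mm before moving it sideways.
- lid_knob (a point): Middle of the lid's round black knob, on the lid's axis 65 mm above the lid's origin. The knob is 34 mm in diameter at its widest; its wide part spans from 8 mm below to 10 mm above this point, on a 20 mm neck. The lid's flat top is 21 mm below this point.
- board: Round white plastic board, 230 mm diameter, 12 mm thick, lying fixed on the table on the other side of the work area from the drum (left or right): the clean place for the lid. Origin: centre of its underside; top at z = 12 mm.
- nut (a joint): Angle of the brass jam nut in rad: 0 = home against the collar, where it stops; positive = backed off, counter-clockwise seen from above; it starts between 2.2 and 3.8. 4 mm lead: one turn (6.28 rad) clockwise lowers it 4 mm and this value by 6.28. It turns about the drum's upright axis with 0.05 N m of friction and stays where it is left.
- nut_mid (a point): Centre of the brass hexagon jam nut: 30 mm across flats, 35 mm over corners, 14 mm high (7 mm up and down from here); 137 mm above the table when home, up to 2.4 mm higher at the start. Turns with the nut: z up, its y axis is square to one pair of flats, the other pairs are 60 degrees on. The post stands up to 11 mm above the nut's top.
- collar_mark (a point): Orange witness mark on the top edge of the black pressure collar under the nut, 23.5 mm from the drum's axis, 130 mm above the table. The collar turns (0.15 N m) if gripped or dragged, which would spoil the setting: fingers that grip the nut must stay above 130 mm.
- parts_tray: Bystander: small open foil tray with a few screws, 100 x 75 x 28 mm, beyond the work. Origin: centre of its underside.
- screwdriver: Bystander: blue-handled screwdriver, 170 mm long, lying on the table to the right.
- spanner: Bystander: open steel spanner, about 190 mm long, lying on the table to the left (for the final nip, done later by someone else).
There are look-alikes about, which are no part of the job. Leave any brown or pink look-alike of the drum alone.

How it is judged:
By the outcome, as a careful person would: the job done as asked, in the order asked, and still so for the second after the job is handed in, with the robot touching nothing.
It also fails if it takes over 61 s, if anything falls off the work surface, if the arm or the gripper's body presses on something with over 40 N, if the wrist force passes 120 N, or if a joint passes its speed limit or range.

## Working session

There is one attempt and no reset: what is moved stays moved. The work goes in short steps, Python scripts to look and compute and a tool call to move; the robot and the scene stay as the last step left them, time stands still between calls to the robot, and variables do not carry over. Pictures are saved under pics/ and viewed, about 8 in all and at most 12, crops included, and the job is handed in when it is done.

Besides the shell and the picture viewer there is one more tool, called after "Emit:" as name([rows], argument=value, ...), one row to a line, values as JSON. send_rows: Moves the arm, as the interface text tells. Its arguments: {"type":"object","properties":{"plan":{"type":"array"},"grip_force":{"type":"number"}},"required":["plan"]}

```bash
ls; mkdir -p pics
cat > h.py <<'E'
from cell import manip, camera, search_frame, masks_of, tip_of
import numpy as np, cv2
def w(c,p): 
    T=np.array(c["world_from_camera"]); return (T@np.r_[p,1])[:3]
def save(c,n): cv2.imwrite('pics/'+n+'.png',c["color"][:,:,::-1])
def pix(c,P):
    T=np.linalg.inv(np.array(c["world_from_camera"])); p=(T@np.r_[P,1])[:3]
    f=200/np.tan(np.radians(c["fov_y"])/2); return [c["cx"]+f*p[0]/-p[2], c["cy"]-f*p[1]/-p[2]]
E
python3 - <<'E'
from h import *
s=manip.read_state();print({k:np.round(v,2).tolist() for k,v in s.items()}, manip.tip_reach)
ims=[]
for n in ["side","top"]:
    c=camera(n);save(c,n+'0');ims.append(c["color"][:,:,::-1]);print(n,c["fov_y"],c["cx"],c["cy"],np.round(c["world_from_camera"],2).tolist(), [k for k in c])
    for t in ["drum","lid","lid_knob","board","nut_mid","collar_mark"]:
        for d in tip_of(t,n)[:3]: P=w(c,d["at"]);print(t,round(d["confidence"],2),P.round(0),np.round(pix(c,P)))
E
```

```text
pics
{'clock': 0.0, 'joints': [-1.38, 0.3, 1.52, 0.0, 1.32, -0.07], 'qd': [0.0, 0.0, -0.0, -0.0, 0.0, -0.0], 'effort': [0.0, -53.18, -35.27, 0.07, 0.02, -0.0], 'eef_pos': [138.56, -532.0, 223.87], 'eef_rot': [-3.14, -0.0, 0.25], 'wrist_force': [-0.4, -0.14, 0.09], 'moment': [-0.01, -0.06, -0.03], 'finger_gap': 94.17} 19.0
side 45.72839856420069 305.82718043791925 200.39455435362143 [[0.99, 0.09, -0.12, 333.52], [-0.15, 0.48, -0.86, -1347.03], [-0.02, 0.87, 0.49, 895.04], [0.0, 0.0, 0.0, 1.0]] ['color', 'z_map', 'fov_y', 'cx', 'cy', 'world_from_camera']
drum 0.91 [275. 218.   2.] [234. 208.]
drum 0.88 [ 266. -265.   -0.] [234. 292.]
drum 0.66 [546. 168.   3.] [307. 208.]
lid 0.93 [550. 169. 124.] [308. 178.]
lid_knob 0.6 [555. 169. 191.] [309. 161.]
board 0.88 [ 574. -220.    3.] [336. 270.]
nut_mid 0.56 [ 264. -266.  136.] [228. 254.]
nut_mid 0.54 [275. 216. 135.] [230. 177.]
collar_mark 0.65 [296. 221. 129.] [237. 177.]
collar_mark 0.38 [551. 169. 193.] [307. 161.]
top 50.34025231944577 315.8028748558767 199.3826906759412 [[-0.0, 0.99, -0.13, 339.06], [-1.0, -0.0, -0.0, 13.64], [-0.0, 0.12, 0.99, 1529.36], [0.0, 0.0, 0.0, 1.0]] ['color', 'z_map', 'fov_y', 'cx', 'cy', 'world_from_camera']
drum 0.55 [ 267. -266.   -2.] [396. 273.]
lid 0.65 [551. 166. 121.] [272. 189.]
lid_knob 0.66 [550. 164. 188.] [270. 186.]
board 0.86 [ 569. -219.    6.] [381. 189.]
nut_mid 0.6 [ 264. -263.  138.] [404. 276.]
nut_mid 0.39 [274. 217. 137.] [254. 274.]
collar_mark 0.68 [301. 222. 131.] [253. 265.]
collar_mark 0.66 [ 294. -265.  127.] [403. 267.]
```

View both.

View pics/side0.png

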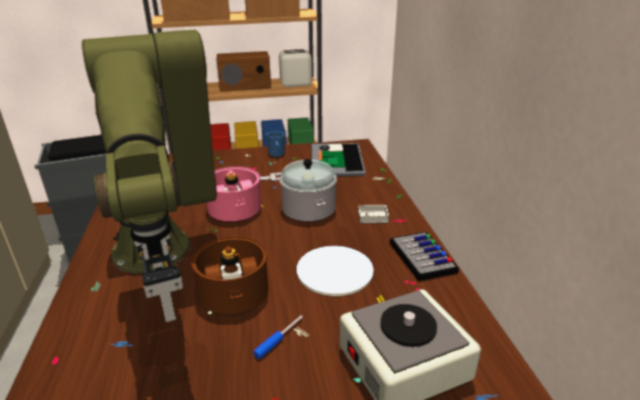

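View pics/top0.png

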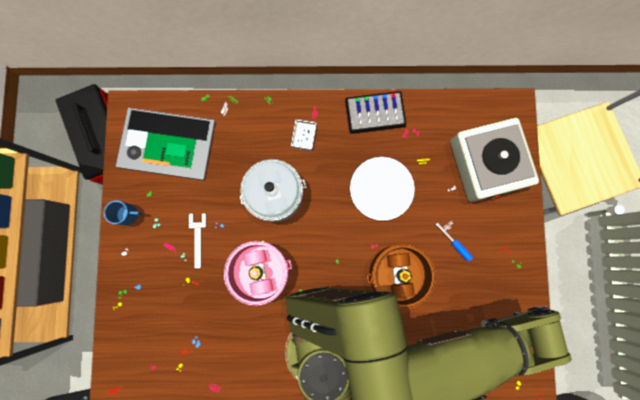

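Candidates: steel drum with lid (side 308,190; top 272,189), pink look-alike (top 257,272), brown look-alike (top 403,275). The grey one bearing the clear lid fits; board is the white disc (top 381,189). I'll confirm it in a crop and refine the positions.

```bash
cat >> h.py <<'E'
def cloud(c):
    z=c["z_map"].astype(float);f=200/np.tan(np.radians(c["fov_y"])/2)
    v,u=np.mgrid[:400,:640]; T=np.array(c["world_from_camera"])
    p=np.stack([(u-c["cx"])/f*z,-(v-c["cy"])/f*z,-z,np.ones_like(z)],-1)@T.T
    p=p[...,:3]; p[z<=0]=np.nan; return p
def circ(P):
    x,y=P[:,0],P[:,1]; s=np.linalg.lstsq(np.c_[2*x,2*y,np.ones(len(x))],x*x+y*y,rcond=None)[0]
    return s[:2],np.sqrt(s[2]+s[0]**2+s[1]**2)
E
python3 - <<'E'
from h import *
out=[]
for n in ["top","side"]:
    c=camera(n);p=cloud(c)
    for t in ["board","lid","drum","lid_knob"]:
        for d in masks_of(t,n)[:3]:
            q=p[d["region"]];q=q[~np.isnan(q[:,0])]
            if len(q)<5: continue
            print(n,t,round(d["confidence"],2),len(q),"mean",q.mean(0).round(1),"minmax mid",((q.min(0)+q.max(0))/2).round(1),"ext",np.ptp(q,0).round(0),"zmax",q[:,2].max().round(1))
    if 1:
        D=np.linalg.norm(p[...,:2]-[550,167],axis=-1)
        for lo,hi in [(175,215),(160,172),(115,135)]:
            m=(D<130)&(p[...,2]>lo)&(p[...,2]<hi);q=p[m]
            if len(q)>3: print(n,lo,hi,len(q),q.mean(0).round(1),((q.min(0)+q.max(0))/2).round(1))
    u,v=map(int,pix(c,[550,167,150]));k=c["color"][max(v-55,0):v+55,u-75:u+75,::-1]
    out.append(cv2.resize(k,(600,440)[:2],interpolation=cv2.INTER_CUBIC)[:, :400*2])
cv2.imwrite('pics/crop1.png',cv2.resize(np.hstack(out),(800,294)))
E
```

```text
top board 0.96 3153 mean [ 569.4 -217.8   12.7] minmax mid [ 571.6 -219.2   10.3] ext [227. 230.  33.] zmax 27.0
top lid 0.84 2720 mean [544.5 164.5 164. ] minmax mid [548.8 167.8 160.3] ext [194. 195.  85.] zmax 202.9
top drum 0.75 3101 mean [ 267.8 -272.3   75.1] minmax mid [ 266.3 -250.7  313. ] ext [202. 229. 640.] zmax 633.3
top drum 0.59 126 mean [488.5 129.4  91. ] minmax mid [514.4 175.5  67.7] ext [134. 220. 130.] zmax 132.6
top drum 0.37 2791 mean [544.6 164.9 163.1] minmax mid [558.8 167.8 100.4] ext [215. 195. 205.] zmax 202.9
top lid_knob 0.91 2727 mean [543.7 166.  163.8] minmax mid [545.9 182.9 104.7] ext [190. 220. 197.] zmax 202.9
top 175 215 91 [548.6 166.2 195. ] [537.4 148.4 189.2]
top 160 172 2022 [548.9 168.2 165.9] [550. 167. 166.]
top 115 135 239 [523.9 148.8 125.9] [549.2 168.9 125.1]
side board 0.92 3027 mean [ 567.  -231.1   11.4] minmax mid [ 572.  -217.3    7.7] ext [234. 238.  23.] zmax 19.2
side lid 0.83 1405 mean [543.8 133.5 156.3] minmax mid [570.  330.7  97.1] ext [236. 537. 204.] zmax 199.1
side lid 0.52 58 mean [438.  440.7   8. ] minmax mid [430.5 439.6   5.7] ext [78. 60. 17.] zmax 14.0
side drum 0.95 1549 mean [537.   87.9  67.9] minmax mid [548.2 109.7  64.7] ext [198. 114. 131.] zmax 130.1
side drum 0.93 2351 mean [287.6 181.   78.9] minmax mid [278.9 348.4  77.7] ext [203. 491. 161.] zmax 158.2
side drum 0.9 4920 mean [ 264.3 -289.4   85.6] minmax mid [ 264.3 -271.1   78.7] ext [203. 220. 159.] zmax 158.0
side lid_knob 0.93 1435 mean [544.7 132.5 155.9] minmax mid [576.2 331.2  98.1] ext [249. 538. 202.] zmax 199.2
side 175 215 68 [547.6 159.1 190.9] [548.  162.9 187.4]
side 160 172 743 [546.6 150.3 165.4] [548.3 161.5 166.1]
side 115 135 330 [537.6  93.2 125.5] [549.  129.5 125.2]
```

View pics/crop1.png

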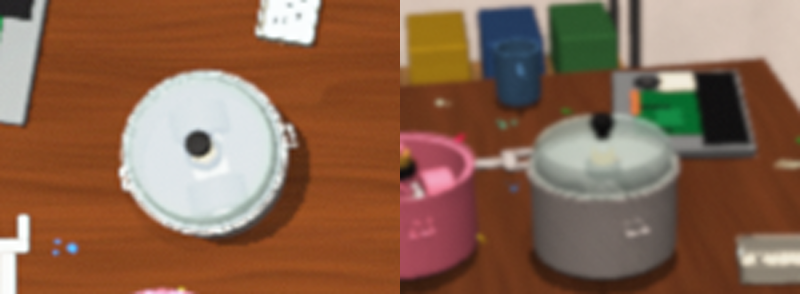

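The crop shows the grey steel drum bearing the clear lid with the black knob (left crop 198,143; right crop 601,125), next to the pink look-alike. That makes the lid at about (549,167) and the board at about (571,-218). Next is the approach above the knob.

Emit:
send_rows([
  {"travel":[20,-20,-5],"delta_rot":[0,0,0],"fingers":-1},
  {"travel":[38,-38,-5],"delta_rot":[0,0,0],"fingers":-1},
  {"travel":[38,-38,-5],"delta_rot":[0,0,0],"fingers":-1},
  {"travel":[38,-38,-5],"delta_rot":[0,0,0],"fingers":-1},
  {"travel":[38,-38,-5],"delta_rot":[0,0,0],"fingers":-1},
  {"travel":[38,-38,-5],"delta_rot":[0,0,0],"fingers":-1},
  {"travel":[38,-38,-5],"delta_rot":[0,0,0],"fingers":-1},
  {"travel":[38,-38,-5],"delta_rot":[0,0,0],"fingers":-1},
  {"travel":[38,-38,0],"delta_rot":[0,0,0],"fingers":-1},
  {"travel":[38,-38,0],"delta_rot":[0,0,0],"fingers":-1},
  {"travel":[38,-38,0],"delta_rot":[0,0,0],"fingers":-1},
  {"travel":[38,-38,0],"delta_rot":[0,0,0],"fingers":-1},
  {"travel":[38,-38,0],"delta_rot":[0,0,0],"fingers":-1},
  {"travel":[38,-38,0],"delta_rot":[0,0,0],"fingers":-1},
  {"travel":[38,-38,0],"delta_rot":[0,0,0],"fingers":-1},
  {"travel":[21,-21,0],"delta_rot":[0,0,0],"fingers":-1},
  {"travel":[0,0,0],"delta_rot":[0,0,0],"fingers":-1},
  {"travel":[0,0,0],"delta_rot":[0,0,0],"fingers":-1},
], grip_force=25)

```text
clock: 3.45
eef_pos: [548.4, 166.1, 264.4]
eef_rot: [3.141, 0.0, 0.255]
wrist_force: [-0.1, 0.1, -0.0]
finger_gap: 93.5
```

Emit:
send_rows([
  {"travel":[1,-1,25],"delta_rot":[0,0,0],"fingers":-1},
  {"travel":[0,0,25],"delta_rot":[0,0,0],"fingers":-1},
  {"travel":[0,0,14],"delta_rot":[0,0,0],"fingers":-1},
  {"travel":[0,0,10],"delta_rot":[0,0,0],"fingers":-0.3},
  {"travel":[0,0,0],"delta_rot":[0,0,0],"fingers":0},
  {"travel":[0,0,0],"delta_rot":[0,0,0],"fingers":1},
  {"travel":[0,0,0],"delta_rot":[0,0,0],"fingers":1},
  {"travel":[0,0,0],"delta_rot":[0,0,0],"fingers":1},
  {"travel":[0,0,0],"delta_rot":[0,0,0],"fingers":1},
])

```text
clock: 4.58
eef_pos: [549.5, 167.9, 190.6]
eef_rot: [3.142, -0.0, 0.255]
wrist_force: [1.1, 0.1, 0.2]
finger_gap: 37.5
```

Emit:
send_rows([
  {"travel":[0,0,0],"delta_rot":[0,0,0],"fingers":1},
  {"travel":[0,0,0],"delta_rot":[0,0,0],"fingers":1},
  {"travel":[0,0,-3],"delta_rot":[0,0,0],"fingers":1},
  {"travel":[0,0,-6],"delta_rot":[0,0,0],"fingers":1},
  {"travel":[0,0,-8],"delta_rot":[0,0,0],"fingers":1},
  {"travel":[0,0,0],"delta_rot":[0,0,0],"fingers":1},
])

```text
clock: 5.32
eef_pos: [549.7, 168.0, 208.4]
eef_rot: [3.142, -0.001, 0.255]
wrist_force: [0.4, 0.0, -3.3]
finger_gap: 33.1
```

Run:
```python
from h import *
s=manip.read_state();print(s["finger_gap"],s["wrist_force"],s["moment"])
c=camera("side");u,v=map(int,pix(c,[549,167,180]))
cv2.imwrite('pics/lift1.png',cv2.resize(c["color"][v-75:v+75,u-100:u+100,::-1],(600,450),interpolation=cv2.INTER_CUBIC))
```

```text
33.121079183176846 [ 0.40138073  0.022543   -3.28222913] [ 0.00557905 -0.03786569 -0.02521967]
```

View pics/lift1.png

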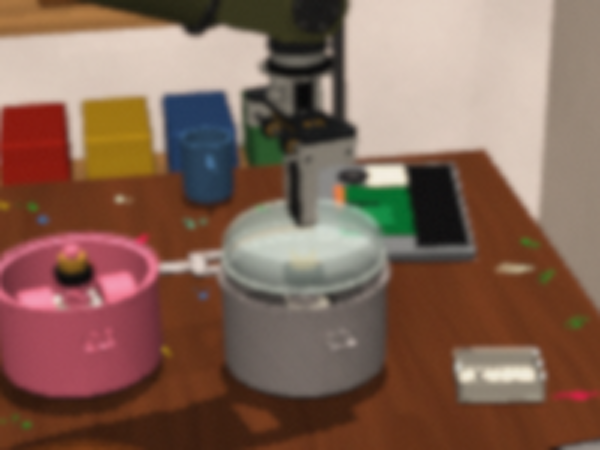

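The lid hangs level in the grip above the drum (crop 305,240), and the wrist force of 3.3 N matches its weight. Lifting and carrying it to the board.

Emit:
send_rows([
  {"travel":[0,0,-15],"delta_rot":[0,0,0],"fingers":1},
  {"travel":[0,0,-25],"delta_rot":[0,0,0],"fingers":1},
  {"travel":[0,0,-25],"delta_rot":[0,0,0],"fingers":1},
  {"travel":[0,0,-10],"delta_rot":[0,0,0],"fingers":1},
  {"travel":[-2,10,0],"delta_rot":[0,0,0],"fingers":1},
  {"travel":[-4,20,0],"delta_rot":[0,0,0],"fingers":1},
  {"travel":[-6,30,0],"delta_rot":[0,0,0],"fingers":1},
  {"travel":[-8,40,0],"delta_rot":[0,0,0],"fingers":1},
  {"travel":[-8,40,0],"delta_rot":[0,0,0],"fingers":1},
  {"travel":[-8,40,0],"delta_rot":[0,0,0],"fingers":1},
  {"travel":[-8,40,0],"delta_rot":[0,0,0],"fingers":1},
  {"travel":[-8,40,10],"delta_rot":[0,0,0],"fingers":1},
  {"travel":[-8,40,15],"delta_rot":[0,0,0],"fingers":1},
  {"travel":[-8,35,20],"delta_rot":[0,0,0],"fingers":1},
  {"travel":[-5,25,25],"delta_rot":[0,0,0],"fingers":1},
  {"travel":[-4,15,25],"delta_rot":[0,0,0],"fingers":1},
  {"travel":[0,4,20],"delta_rot":[0,0,0],"fingers":1},
  {"travel":[0,0,10],"delta_rot":[0,0,0],"fingers":1},
  {"travel":[0,0,0],"delta_rot":[0,0,0],"fingers":1},
  {"travel":[0,0,0],"delta_rot":[0,0,0],"fingers":1},
])

```text
clock: 7.88
eef_pos: [570.8, -218.0, 158.5]
eef_rot: [3.141, -0.001, 0.255]
wrist_force: [-0.2, 0.1, -2.3]
finger_gap: 32.9
```

Run:
```python
from h import *
s=manip.read_state();print(s["finger_gap"],s["eef_pos"],s["wrist_force"],s["moment"])
c=camera("side");save(c,'carry');p=cloud(c)
for t in ["lid","board"]:
    for d in tip_of(t,"side")[:2]: print(t,round(d["confidence"],2),w(c,d["at"]).round(0))
c2=camera("top")
for t in ["lid","board"]:
    for d in tip_of(t,"top")[:2]: print('top',t,round(d["confidence"],2),w(c2,d["at"]).round(0))
P=s["eef_pos"];u,v=map(int,pix(c,P))
cv2.imwrite('pics/carry1.png',np.hstack([cv2.resize(k["color"][b-75:b+75,a-67:a+67,::-1],(400,450),interpolation=cv2.INTER_CUBIC) for k in (c,c2) for a,b in [map(int,pix(k,P))]]))
```

```text
32.85504158895858 [ 570.83662524 -217.96429013  158.46621682] [-0.19286498  0.07948416 -2.25126725] [0.00790087 0.00111733 0.02186745]
lid 0.61 [ 574. -214.   93.]
board 0.71 [ 570. -218.    3.]
```

View pics/carry1.png

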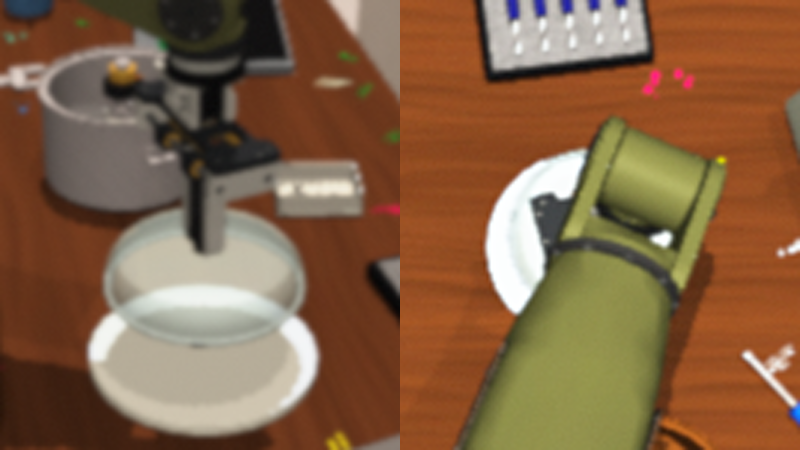

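The lid hangs level over the board (left crop: lid 203,280; board 203,365), and the nut is visible on the steel drum (123,72). Lowering, slow at the end.

Emit:
send_rows([
  {"travel":[0,0,10],"delta_rot":[0,0,0],"fingers":1},
  {"travel":[0,0,18],"delta_rot":[0,0,0],"fingers":1},
  {"travel":[0,0,18],"delta_rot":[0,0,0],"fingers":1},
  {"travel":[0,0,14],"delta_rot":[0,0,0],"fingers":1},
  {"travel":[0,0,8],"delta_rot":[0,0,0],"fingers":1},
  {"travel":[0,0,4],"delta_rot":[0,0,0],"fingers":1},
  {"travel":[0,0,2],"delta_rot":[0,0,0],"fingers":1},
  {"travel":[0,0,1.5],"delta_rot":[0,0,0],"fingers":1},
  {"travel":[0,0,1],"delta_rot":[0,0,0],"fingers":1},
  {"travel":[0,0,0],"delta_rot":[0,0,0],"fingers":1},
])

```text
clock: 9.43
eef_pos: [570.5, -218.3, 81.1]
eef_rot: [3.141, -0.0, 0.255]
wrist_force: [0.2, 0.1, -2.5]
finger_gap: 33.1
```

Emit:
send_rows([
  {"travel":[0,0,0.5],"delta_rot":[0,0,0],"fingers":1},
  {"travel":[0,0,0.3],"delta_rot":[0,0,0],"fingers":1},
  {"travel":[0,0,0],"delta_rot":[0,0,0],"fingers":1},
])

```text
clock: 9.8
eef_pos: [570.5, -218.3, 80.5]
eef_rot: [3.141, -0.0, 0.255]
wrist_force: [-1.9, 0.9, 2.9]
finger_gap: 33.0
```

Emit:
send_rows([
  {"travel":[0,0,0],"delta_rot":[0,0,0],"fingers":0.2},
  {"travel":[0,0,0],"delta_rot":[0,0,0],"fingers":0},
  {"travel":[0,0,0],"delta_rot":[0,0,0],"fingers":-0.5},
  {"travel":[0,0,0],"delta_rot":[0,0,0],"fingers":-1},
  {"travel":[0,0,0],"delta_rot":[0,0,0],"fingers":-1},
  {"travel":[0,0,-8],"delta_rot":[0,0,0],"fingers":-1},
  {"travel":[0,0,-25],"delta_rot":[0,0,0],"fingers":-1},
  {"travel":[0,0,-35],"delta_rot":[0,0,0],"fingers":-1},
  {"travel":[0,0,-40],"delta_rot":[0,0,0],"fingers":-1},
  {"travel":[0,0,-40],"delta_rot":[0,0,0],"fingers":-1},
  {"travel":[0,0,0],"delta_rot":[0,0,0],"fingers":-1},
])

```text
clock: 11.18
eef_pos: [571.3, -218.6, 232.1]
eef_rot: [3.138, -0.005, 0.255]
wrist_force: [-0.5, -0.2, -0.5]
finger_gap: 94.0
```

Run:
```python
from h import *
ims=[]
for n in ["side","top"]:
    c=camera(n);save(c,n+'2');p=cloud(c)
    for t in ["lid","lid_knob","board","drum","nut_mid","collar_mark"]:
        for d in tip_of(t,n)[:3]: print(n,t,round(d["confidence"],2),w(c,d["at"]).round(0))
    D=np.linalg.norm(p[...,:2]-[549,167.5],axis=-1)
    for lo,hi,R in [(120,130,120),(134,150,30),(150,160,20)]:
        q=p[(D<R)&(p[...,2]>lo)&(p[...,2]<hi)]
        if len(q)>3: print(n,lo,hi,len(q),q.mean(0).round(1),((q.min(0)+q.max(0))/2).round(1))
    f=200/np.tan(np.radians(c["fov_y"])/2)
    a,b=pix(c,[549,167.5,140]); a,b=int(a),int(b);r=20 if n=="top" else 26
    print(n,'crop origin',a-r,b-r)
    ims.append(cv2.resize(c["color"][b-r:b+r,a-r:a+r,::-1],(400,400),interpolation=cv2.INTER_LANCZOS4))
cv2.imwrite('pics/nut2.png',np.hstack(ims))
```

```text
side lid 0.74 [ 574. -213.   13.]
side lid_knob 0.97 [ 573. -217.   82.]
side drum 0.63 [549. 165.   6.]
side drum 0.6 [ 265. -268.   -3.]
side drum 0.59 [276. 217.   0.]
side nut_mid 0.56 [278. 217. 138.]
side nut_mid 0.51 [552. 166. 138.]
side nut_mid 0.51 [ 265. -265.  139.]
side collar_mark 0.51 [296. 220. 131.]
side collar_mark 0.48 [570. 172. 127.]
side collar_mark 0.47 [ 289. -262.  132.]
side 120 130 264 [518.4 164.1 124.2] [546.7 166.2 124.9]
side 134 150 47 [547.5 159.8 142.9] [549.9 165.4 141.8]
side 150 160 13 [548.5 166.1 154.1] [547.4 167.4 154.6]
side crop origin 281 148
top lid 0.77 [ 572. -220.   13.]
top drum 0.98 [279. 215.  -2.]
top drum 0.9 [551. 171.   5.]
top drum 0.85 [ 268. -265.   -1.]
top nut_mid 0.52 [ 266. -268.  137.]
top nut_mid 0.43 [276. 214. 137.]
top nut_mid 0.38 [546. 170. 139.]
top collar_mark 0.61 [572. 170. 129.]
top collar_mark 0.57 [ 292. -266.  127.]
top 120 130 551 [550.3 169.2 124.4] [549.5 169.3 124.9]
top 134 150 52 [546.8 168.6 142.8] [549.8 170.9 142.1]
top 150 160 33 [549.9 167.3 154.3] [550.7 166.2 154.8]
top crop origin 250 169
```

View pics/nut2.png

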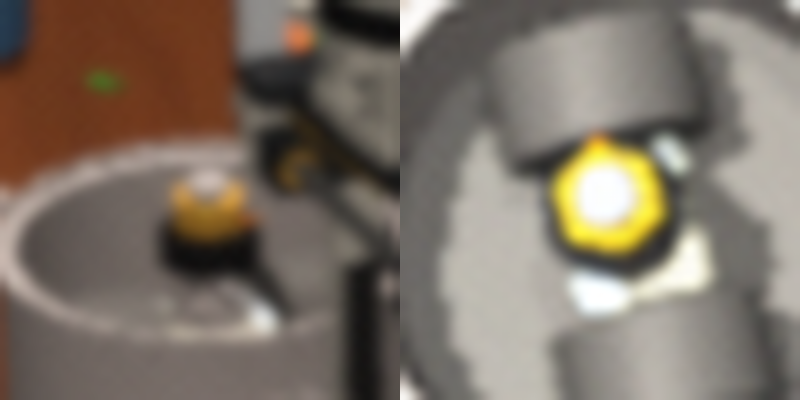

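The lid sits on the board at about (573,-217) by both cameras. In the right crop the nut is at (608,195) and the orange mark at (598,143). I'll fit the hexagon angle next.

```bash
cat > hexfit.py <<'E'
from h import *
from scipy.optimize import minimize
def hexfit(C=(549.5,168.5),zm=138.6):
    tot={}
    for n in ["top","side"]:
        c=camera(n);a,b=map(int,pix(c,[C[0],C[1],140]));r=14
        im=c["color"][b-r:b+r+1,a-r:a+r+1].astype(float);R,G,B=np.moveaxis(im,-1,0)
        Y=np.clip((np.minimum(R,G*1.3)-B)/120,0,1)
        S=16
        def model(ox,oy,th,sg):
            def pr(P): return (np.array(pix(c,P))-[a-r,b-r]+.5)*S
            M=np.zeros(((2*r+1)*S,)*2,np.uint8)
            k=[pr([C[0]+ox+17.3*np.cos(th+i*np.pi/3+np.pi/6),C[1]+oy+17.3*np.sin(th+i*np.pi/3+np.pi/6),z]) for z in (zm-7,zm+7) for i in range(6)]
            cv2.fillConvexPoly(M,cv2.convexHull(np.float32(k)).astype(np.int32),255)
            k=[pr([C[0]+ox+10*np.cos(t),C[1]+oy+10*np.sin(t),z]) for z in (zm+7,154.5) for t in np.linspace(0,6.28,24)]
            cv2.fillConvexPoly(M,cv2.convexHull(np.float32(k)).astype(np.int32),0)
            return cv2.GaussianBlur(cv2.resize(M,(2*r+1,)*2,interpolation=cv2.INTER_AREA).astype(float)/255,(0,0),sg)
        def cost(x,th):
            m=model(x[0],x[1],th,abs(x[2])+.3); return -np.corrcoef(m.ravel(),Y.ravel())[0,1]
        for d in range(0,60,6):
            s=minimize(cost,[0,0,.6],args=(np.radians(d),),method="Nelder-Mead",options=dict(maxiter=60,initial_simplex=[[0,0,.6],[4,0,.6],[0,4,.6],[0,0,1]]))
            tot.setdefault(d,[]).append((round(-s.fun,4),s.x[:2].round(1).tolist()))
    for d in tot: print(d,tot[d])
if __name__=="__main__": hexfit()
E
python3 hexfit.py
```

```text
0 [(np.float64(0.9186), [1.7, -0.6]), (np.float64(0.7801), [2.0, 8.2])]
6 [(np.float64(0.9155), [1.9, -0.6]), (np.float64(0.782), [2.1, 8.3])]
12 [(np.float64(0.9114), [1.9, -0.8]), (np.float64(0.7818), [2.2, 7.5])]
18 [(np.float64(0.9145), [1.9, -0.6]), (np.float64(0.7816), [2.1, 7.9])]
24 [(np.float64(0.9143), [2.2, -0.2]), (np.float64(0.7814), [1.9, 7.9])]
30 [(np.float64(0.9208), [2.1, -0.5]), (np.float64(0.7809), [2.0, 8.1])]
36 [(np.float64(0.9245), [2.0, -0.7]), (np.float64(0.7803), [2.1, 8.5])]
42 [(np.float64(0.9259), [1.7, -0.4]), (np.float64(0.7796), [2.2, 7.9])]
48 [(np.float64(0.926), [1.9, -0.5]), (np.float64(0.7774), [2.0, 7.9])]
54 [(np.float64(0.922), [1.7, -0.5]), (np.float64(0.7763), [2.0, 7.9])]
```

Run:
```python
import cv2
i=cv2.imread('pics/top2.png')[178:200,259:281]
cv2.imwrite('pics/nut3.png',cv2.resize(i,(594,594),interpolation=cv2.INTER_CUBIC))
```

```text
(no output)
```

View pics/nut3.png

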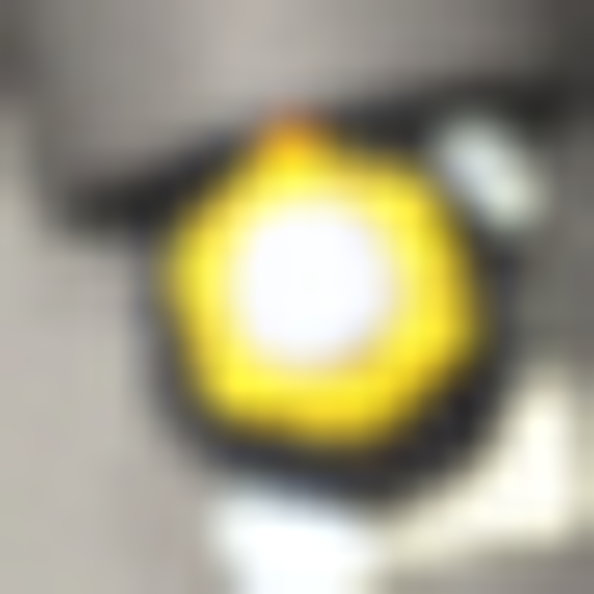

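The corners of the hexagon sit at about 18.5° (mod 60), for example crop (480,325), (425,170) and (165,260). That puts the flat normals at about 47.5°, which agrees with the top-camera fit. The plan is to grip at yaw ≈ 197.5°, leaving the whole clockwise range of the last joint. Moving over the drum first.

Emit:
send_rows([
  {"travel":[4,-20,0],"delta_rot":[0,0,0],"fingers":-1},
  {"travel":[8,-40,0],"delta_rot":[0,0,0],"fingers":-1},
  {"travel":[9,-45,0],"delta_rot":[0,0,0],"fingers":-1},
  {"travel":[9,-45,0],"delta_rot":[0,0,0],"fingers":-1},
  {"travel":[9,-45,0],"delta_rot":[0,0,0],"fingers":-1},
  {"travel":[9,-45,0],"delta_rot":[0,0,0],"fingers":-1},
  {"travel":[9,-45,0],"delta_rot":[0,0,0],"fingers":-1},
  {"travel":[9,-45,0],"delta_rot":[0,0,0],"fingers":-1},
  {"travel":[8,-34,0],"delta_rot":[0,0,0],"fingers":-1},
  {"travel":[3,-15,0],"delta_rot":[0,0,0],"fingers":-1},
  {"travel":[0,0,0],"delta_rot":[0,0,0],"fingers":-1},
])

```text
clock: 13.35
eef_pos: [549.0, 168.5, 228.1]
eef_rot: [3.142, 0.0, 0.256]
wrist_force: [0.7, 0.0, -0.1]
finger_gap: 94.2
```

Emit:
send_rows([
  {"travel":[0,0,0],"delta_rot":[0,0,-9],"fingers":-1},
  {"travel":[0,0,0],"delta_rot":[0,0,-10],"fingers":-1},
  {"travel":[0,0,0],"delta_rot":[0,0,-10],"fingers":-1},
  {"travel":[0,0,0],"delta_rot":[0,0,-10],"fingers":-1},
  {"travel":[0,0,0],"delta_rot":[0,0,-10],"fingers":-1},
  {"travel":[0,0,0],"delta_rot":[0,0,-10],"fingers":-1},
  {"travel":[0,0,0],"delta_rot":[0,0,-10],"fingers":-1},
  {"travel":[0,0,0],"delta_rot":[0,0,-10],"fingers":-1},
  {"travel":[0,0,0],"delta_rot":[0,0,-10],"fingers":-1},
  {"travel":[0,0,0],"delta_rot":[0,0,-10],"fingers":-1},
  {"travel":[0,0,0],"delta_rot":[0,0,-10],"fingers":-1},
  {"travel":[0,0,0],"delta_rot":[0,0,-10],"fingers":-1},
  {"travel":[0,0,0],"delta_rot":[0,0,-10],"fingers":-1},
  {"travel":[0,0,0],"delta_rot":[0,0,-10],"fingers":-1},
  {"travel":[0,0,0],"delta_rot":[0,0,-10],"fingers":-1},
  {"travel":[0,0,0],"delta_rot":[0,0,-10],"fingers":-1},
  {"travel":[0,0,0],"delta_rot":[0,0,-10],"fingers":-1},
  {"travel":[0,0,0],"delta_rot":[0,0,-10],"fingers":-1},
  {"travel":[0,0,0],"delta_rot":[0,0,-4],"fingers":-1},
  {"travel":[0,0,0],"delta_rot":[0,0,0],"fingers":-1},
])

```text
clock: 15.85
eef_pos: [549.5, 166.7, 228.2]
eef_rot: [-3.141, -0.0, -2.836]
wrist_force: [-0.6, 0.2, 0.8]
finger_gap: 94.3
```

Emit:
send_rows([
  {"travel":[-0.9,1.1,20],"delta_rot":[0,0,0],"fingers":-1},
  {"travel":[0,0,25],"delta_rot":[0,0,0],"fingers":-1},
  {"travel":[0,0,18],"delta_rot":[0,0,0],"fingers":-0.5},
  {"travel":[0,0,9],"delta_rot":[0,0,0],"fingers":-0.1},
  {"travel":[0,0,3],"delta_rot":[0,0,0],"fingers":0},
  {"travel":[0,0,0],"delta_rot":[0,0,0],"fingers":0.1},
  {"travel":[0,0,0],"delta_rot":[0,0,0],"fingers":0.1},
], grip_force=15)

```text
clock: 16.73
eef_pos: [550.2, 169.3, 153.8]
eef_rot: [-3.141, 0.001, -2.834]
wrist_force: [-0.1, 0.2, 0.3]
finger_gap: 47.3
```

Run:
```python
from h import *
s=manip.read_state();print({k:np.round(s[k],2).tolist() for k in ["eef_pos","eef_rot","wrist_force","moment","finger_gap","joints"]})
c=camera("side");a,b=map(int,pix(c,[549,167,150]))
cv2.imwrite('pics/grip1.png',cv2.resize(c["color"][b-35:b+35,a-45:a+45,::-1],(720,560),interpolation=cv2.INTER_CUBIC))
```

```text
{'eef_pos': [550.2, 169.31, 153.8], 'eef_rot': [-3.14, 0.0, -2.83], 'wrist_force': [-0.08, 0.21, 0.26], 'moment': [0.12, -0.12, -0.02], 'finger_gap': 47.27, 'joints': [0.23, 0.42, 1.53, -0.0, 1.19, -1.64]}
```

View pics/grip1.png

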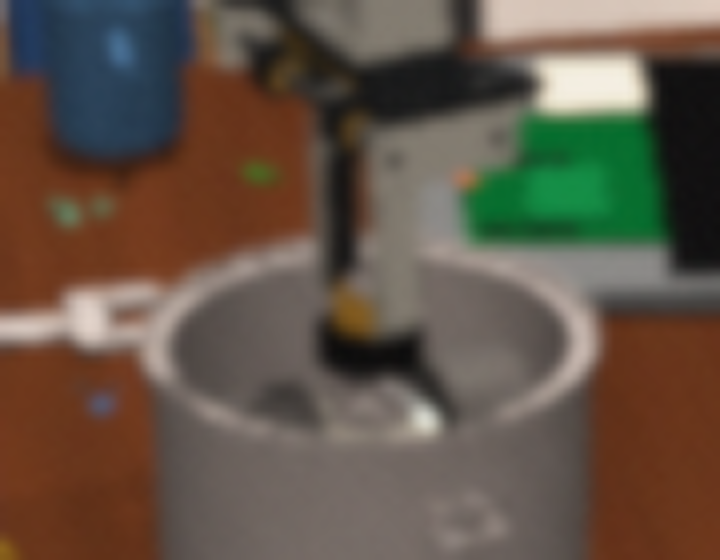

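The fingers straddle the brass nut above the collar (crop: nut 352,312; collar 365,345). Closing gently.

Emit:
send_rows([
  {"travel":[0,0,0],"delta_rot":[0,0,0],"fingers":1},
  {"travel":[0,0,0],"delta_rot":[0,0,0],"fingers":1},
  {"travel":[0,0,0],"delta_rot":[0,0,0],"fingers":1},
  {"travel":[0,0,0],"delta_rot":[0,0,0],"fingers":1},
  {"travel":[0,0,0],"delta_rot":[0,0,0],"fingers":1},
])

```text
clock: 17.4
eef_pos: [550.3, 168.6, 153.4]
eef_rot: [-3.14, 0.0, -2.835]
wrist_force: [1.4, -4.7, 1.1]
finger_gap: 29.5
```

```bash
cat > st.py <<'E'
from h import *
s=manip.read_state();print({k:np.round(s[k],3).tolist() for k in ["clock","eef_pos","eef_rot","wrist_force","moment","finger_gap"]})
E
python3 st.py
```

```text
{'clock': 17.4, 'eef_pos': [550.286, 168.58, 153.439], 'eef_rot': [-3.14, 0.0, -2.835], 'wrist_force': [1.41, -4.693, 1.086], 'moment': [-0.808, -0.386, -0.063], 'finger_gap': 29.464}
```

Emit:
send_rows([
  {"travel":[0,-0.7,0],"delta_rot":[0,0,0],"fingers":1},
  {"travel":[0,0,0.05],"delta_rot":[0,0,5],"fingers":1},
  {"travel":[0,0,0.1],"delta_rot":[0,0,8],"fingers":1},
  {"travel":[0,0,0.1],"delta_rot":[0,0,8],"fingers":1},
  {"travel":[0,0,0.1],"delta_rot":[0,0,8],"fingers":1},
  {"travel":[0,0,0.1],"delta_rot":[0,0,8],"fingers":1},
  {"travel":[0,0,0.1],"delta_rot":[0,0,8],"fingers":1},
])

```text
clock: 18.27
eef_pos: [550.3, 168.6, 152.9]
eef_rot: [3.141, 0.001, 2.659]
wrist_force: [0.4, -1.2, 2.6]
finger_gap: 30.1
```

```bash
python3 st.py
```

```text
{'clock': 18.275, 'eef_pos': [550.333, 168.577, 152.914], 'eef_rot': [3.141, 0.001, 2.659], 'wrist_force': [0.436, -1.156, 2.601], 'moment': [-0.181, -0.321, 0.077], 'finger_gap': 30.112}
```

Emit:
send_rows([
  {"travel":[0,0,0.1],"delta_rot":[0,0,9],"fingers":1},
  {"travel":[0,0,0.1],"delta_rot":[0,0,9],"fingers":1},
  {"travel":[0,0,0.1],"delta_rot":[0,0,9],"fingers":1},
  {"travel":[0,0,0.1],"delta_rot":[0,0,9],"fingers":1},
  {"travel":[0,0,0.1],"delta_rot":[0,0,9],"fingers":1},
  {"travel":[0,0,0.1],"delta_rot":[0,0,9],"fingers":1},
  {"travel":[0,0,0.1],"delta_rot":[0,0,9],"fingers":1},
  {"travel":[0,0,0.1],"delta_rot":[0,0,7],"fingers":1},
  {"travel":[0,0,0],"delta_rot":[0,0,0],"fingers":1},
])

```text
clock: 19.4
eef_pos: [550.4, 168.6, 152.1]
eef_rot: [3.141, -0.0, 1.442]
wrist_force: [2.6, -1.1, 2.1]
finger_gap: 30.1
```

```bash
python3 st.py
```

```text
{'clock': 19.4, 'eef_pos': [550.447, 168.606, 152.146], 'eef_rot': [3.141, -0.0, 1.442], 'wrist_force': [2.646, -1.091, 2.096], 'moment': [-0.263, -0.502, -0.011], 'finger_gap': 30.061}
```

Emit:
send_rows([
  {"travel":[0,0,0.05],"delta_rot":[0,0,5],"fingers":1},
  {"travel":[0,0,0.05],"delta_rot":[0,0,5],"fingers":1},
  {"travel":[0,0,0.05],"delta_rot":[0,0,5],"fingers":1},
])

```text
clock: 19.77
eef_pos: [550.5, 168.6, 152.0]
eef_rot: [3.141, -0.001, 1.181]
wrist_force: [2.8, -1.9, 2.5]
finger_gap: 30.0
```

```bash
python3 st.py
```

```text
{'clock': 19.775, 'eef_pos': [550.468, 168.582, 151.97], 'eef_rot': [3.141, -0.001, 1.181], 'wrist_force': [2.787, -1.902, 2.48], 'moment': [-0.337, -0.535, 0.042], 'finger_gap': 30.024}
```

Emit:
send_rows([
  {"travel":[0,0,0.05],"delta_rot":[0,0,5],"fingers":1},
  {"travel":[0,0,0.05],"delta_rot":[0,0,5],"fingers":1},
  {"travel":[0,0,0.05],"delta_rot":[0,0,5],"fingers":1},
])

```text
clock: 20.15
eef_pos: [550.5, 168.6, 151.8]
eef_rot: [3.141, -0.001, 0.919]
wrist_force: [2.8, -1.6, 1.7]
finger_gap: 29.7
```

```bash
python3 st.py
```

```text
{'clock': 20.15, 'eef_pos': [550.5, 168.567, 151.823], 'eef_rot': [3.141, -0.001, 0.919], 'wrist_force': [2.793, -1.631, 1.668], 'moment': [-0.35, -0.565, 0.054], 'finger_gap': 29.717}
```

Emit:
send_rows([
  {"travel":[0,0,0.05],"delta_rot":[0,0,5],"fingers":1},
  {"travel":[0,0,0.05],"delta_rot":[0,0,5],"fingers":1},
  {"travel":[0,0,0.05],"delta_rot":[0,0,5],"fingers":1},
])

```text
clock: 20.52
eef_pos: [550.5, 168.5, 151.7]
eef_rot: [3.141, -0.001, 0.657]
wrist_force: [1.9, -1.7, 1.8]
finger_gap: 29.9
```

```bash
python3 st.py
```

```text
{'clock': 20.525, 'eef_pos': [550.524, 168.511, 151.686], 'eef_rot': [3.141, -0.001, 0.657], 'wrist_force': [1.868, -1.705, 1.818], 'moment': [-0.405, -0.561, 0.087], 'finger_gap': 29.893}
```

Emit:
send_rows([
  {"travel":[0,0,0.05],"delta_rot":[0,0,5],"fingers":1},
  {"travel":[0,0,0.05],"delta_rot":[0,0,5],"fingers":1},
  {"travel":[0,0,0.05],"delta_rot":[0,0,5],"fingers":1},
])

```text
clock: 20.9
eef_pos: [550.5, 168.5, 151.5]
eef_rot: [3.141, -0.001, 0.395]
wrist_force: [2.4, -2.1, 2.1]
finger_gap: 29.9
```

```bash
python3 st.py
```

```text
{'clock': 20.9, 'eef_pos': [550.507, 168.482, 151.491], 'eef_rot': [3.141, -0.001, 0.395], 'wrist_force': [2.429, -2.092, 2.103], 'moment': [-0.456, -0.48, 0.01], 'finger_gap': 29.931}
```

Emit:
send_rows([
  {"travel":[0,0,0.05],"delta_rot":[0,0,5],"fingers":1},
  {"travel":[0,0,0.05],"delta_rot":[0,0,5],"fingers":1},
  {"travel":[0,0,0.05],"delta_rot":[0,0,5],"fingers":1},
])

```text
clock: 21.28
eef_pos: [550.4, 168.5, 151.4]
eef_rot: [3.141, -0.001, 0.134]
wrist_force: [1.9, -2.6, 3.2]
finger_gap: 30.9
```

```bash
python3 st.py
```

```text
{'clock': 21.275, 'eef_pos': [550.433, 168.492, 151.358], 'eef_rot': [3.141, -0.001, 0.134], 'wrist_force': [1.902, -2.606, 3.155], 'moment': [-0.36, -0.319, 0.517], 'finger_gap': 30.871}
```

The stop shows clearly: the moment jumped from about 0.05 to 0.52 N m and the gap began to widen. The nut is home, so I'm opening the jaws and going straight up.

Emit:
send_rows([
  {"travel":[0,0,0],"delta_rot":[0,0,0],"fingers":1},
  {"travel":[0,0,0],"delta_rot":[0,0,0],"fingers":0.2},
  {"travel":[0,0,0],"delta_rot":[0,0,0],"fingers":-0.2},
  {"travel":[0,0,0],"delta_rot":[0,0,0],"fingers":-0.2},
  {"travel":[0,0,-5],"delta_rot":[0,0,0],"fingers":-0.2},
  {"travel":[0,0,-20],"delta_rot":[0,0,0],"fingers":-0.2},
  {"travel":[0,0,-30],"delta_rot":[0,0,0],"fingers":-0.5},
  {"travel":[0,0,-30],"delta_rot":[0,0,0],"fingers":-0.5},
  {"travel":[0,0,0],"delta_rot":[0,0,0],"fingers":-0.5},
])

```text
clock: 22.4
eef_pos: [550.8, 168.8, 238.5]
eef_rot: [-3.141, -0.004, 0.133]
wrist_force: [0.4, -0.6, -0.4]
finger_gap: 70.4
```

Emit:
send_rows([
  {"travel":[-20,0,-5],"delta_rot":[0,0,0],"fingers":-0.5},
  {"travel":[-40,0,-10],"delta_rot":[0,0,0],"fingers":-0.5},
  {"travel":[-40,10,-10],"delta_rot":[0,0,0],"fingers":-0.5},
  {"travel":[-30,40,0],"delta_rot":[0,0,0],"fingers":-0.5},
  {"travel":[0,40,0],"delta_rot":[0,0,0],"fingers":-0.5},
  {"travel":[0,40,0],"delta_rot":[0,0,0],"fingers":-0.5},
  {"travel":[0,30,0],"delta_rot":[0,0,0],"fingers":-0.5},
  {"travel":[0,0,0],"delta_rot":[0,0,0],"fingers":-0.5},
])

```text
clock: 23.4
eef_pos: [442.2, -8.5, 260.2]
eef_rot: [-3.141, 0.001, 0.13]
wrist_force: [-0.1, -0.3, 0.1]
finger_gap: 70.3
```

```bash
python3 st.py
python3 - <<'E'
from h import *
ims=[]
for n in ["side","top"]:
    c=camera(n);save(c,n+'3')
    for t in ["lid","lid_knob","board","nut_mid","collar_mark"]:
        for d in tip_of(t,n)[:3]: print(n,t,round(d["confidence"],2),w(c,d["at"]).round(0))
    p=cloud(c);D=np.linalg.norm(p[...,:2]-[550,168],axis=-1);q=p[(D<16)&(D>11)&(p[...,2]>134)&(p[...,2]<150)];print(n,'nut top z',np.median(q[:,2]))
    p0=cv2.imread('pics/top2.png')
i=cv2.imread('pics/top3.png')
cv2.imwrite('pics/end.png',np.hstack([cv2.resize(i[175:203,256:284],(400,400),interpolation=cv2.INTER_CUBIC),cv2.resize(cv2.imread('pics/side3.png')[120:310,220:410],(400,400),interpolation=cv2.INTER_CUBIC)]))
E
```

```text
{'clock': 23.4, 'eef_pos': [442.239, -8.493, 260.197], 'eef_rot': [-3.141, 0.001, 0.13], 'wrist_force': [-0.143, -0.281, 0.15], 'moment': [0.067, -0.01, 0.056], 'finger_gap': 70.298}
side lid 0.88 [ 570. -216.   16.]
side lid 0.73 [547. 170.   7.]
side lid_knob 0.68 [ 577. -218.   81.]
side nut_mid 0.53 [ 265. -264.  138.]
side nut_mid 0.5 [277. 216. 138.]
side nut_mid 0.36 [548. 167. 137.]
side collar_mark 0.6 [569. 173. 127.]
side collar_mark 0.43 [297. 221. 127.]
side collar_mark 0.41 [ 286. -262.  132.]
side nut top z 144.4289428862087
top lid 0.75 [ 572. -219.   13.]
top lid_knob 0.6 [ 573. -219.   75.]
top board 0.75 [ 379. -464.    2.]
top nut_mid 0.61 [546. 171. 137.]
top nut_mid 0.59 [277. 214. 136.]
top nut_mid 0.43 [ 265. -270.  137.]
top collar_mark 0.68 [301. 220. 135.]
top collar_mark 0.51 [ 293. -266.  129.]
top collar_mark 0.39 [573. 171. 130.]
top nut top z 145.35176173799607
```

View pics/end.png

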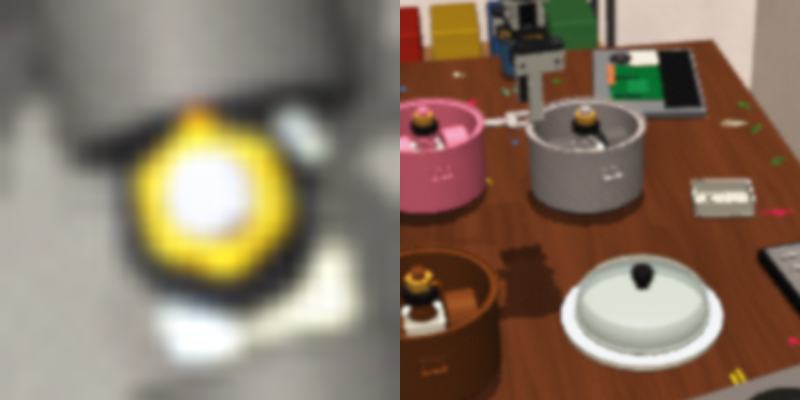

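```bash
python3 -c "
from hexfit import hexfit; hexfit((550.5,168.5),137)" | awk -F'[(),]' '{print $1,$3}'; python3 st.py
```

```text
0 [ 0.9236
6 [ 0.9205
12 [ 0.9178
18 [ 0.9194
24 [ 0.9241
30 [ 0.9299
36 [ 0.9327
42 [ 0.9326
48 [ 0.9317
54 [ 0.9268
{'clock': 24.1, 'eef_pos': [442.469, -7.167, 261.069], 'eef_rot': [-3.142, -0.0, 0.133], 'wrist_force': [-0.436, -0.185, 1.035], 'moment': [0.034, -0.0, -0.025], 'finger_gap': 70.803}
```

```bash
python3 -c "
from cell import manip; print(manip.sign_off())"
```

```text
the job is handed in; nothing more can be done
None
```

The lid is off and resting knob up on the white board, and the brass jam nut is run down against the collar. I handed the job in at about 24 s on the robot's clock.

- **Lid:** I lifted it off the steel drum by its knob and set it down with about 5 N of contact. Both cameras put it at about (571, -218), within a few millimetres of the board's centre.
- **Nut:** I turned it clockwise about 190° in a single grip until the wrist moment jumped from about 0.05 to 0.52 N m. Afterwards its top read 144.4 mm (side camera) and 145.4 mm (top camera), against 144 mm when home.
- **Collar:** The fingertips stayed at or above about 132 mm. The orange mark read (572, 170) before and (573, 171) after on the top camera, so there was no visible turn.
- **Bystanders:** My route kept clear of the tray, screwdriver, spanner and look-alikes. The last picture shows the tray and the spanner's end as before; I did not check the screwdriver afterwards.

**Weak checks:**
- The nut's final angle is only known to a few degrees: the top-camera fit gave about 40°, where about 42° was expected. The side-camera fit could not resolve it.
- The jaws had begun to slip on the flats at the stop (the gap went from 30.0 to 30.9 mm), so the nut itself turned slightly less than 190°.

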